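# Key a drive shaft into a belt pulley hub and hold it home

### The arm

A 6-joint arm with a two-finger parallel gripper is mounted at the origin on the work surface. World frame = base frame: x ahead of the robot, y to its left, z up, the work surface at z = 0. Lengths are in mm, angles in degrees, forces in N, time in s.
With the tool pointing down it reaches from about 350 to 850 mm from the base axis. Payload 8.1 kg.
Tool frame: the origin (TCP) lies on the centre line of the jaws, within the pads' length; the fingertips stand 19 mm ahead of it and the grasp point (between the pads) is the TCP; z points along the fingers, y is the line along which they close (so a half turn about z gives the same grasp; the last joint's range is limited). The gripper opens to 85 mm and grips with 20 to 120 N. Pads are 22 mm wide; open, the fingers measure 114 mm over their backs; the gripper's body (76 mm by 85 mm) begins 54 mm behind the grasp point. The pads swing forward as they close: fully open they stand 13 mm farther back than shut.
Start: joints at [72.112, 7.471, 85.268, -0, 87.261, -4.893], TCP at [134.894, 584.644, 250.292] pointing down, gripper open.
Joint ranges: [-169.43, 169.43], [-51.17, 129.36], [1.28, 143.12], [-76.62, 256.62], [0, 156.53], [-152.29, 152.29]. Speed limits (degrees/s): [136.94, 136.94, 159.86, 180, 180, 180].

### API

Orientations are given as [roll, pitch, yaw] about the fixed x, y, z axes, in that order (R = Rz(yaw) Ry(pitch) Rx(roll)).
In Python, from bench import r gives the robot as it stands. The module is installed in compiled form; this text tells all that it offers.
- The arm moves only by the tool servo_tool, never from a script. Its arguments are lists of equal length, an entry for each row: "fingers": the finger opening in m, from 0 to 0.0854; "linear": the shift along the tool's x, y, z in m, a list of three; "rotation": the turn, a rotation vector about the tool's x, y, z in degrees, a list of three. A call has 1 to 10 rows; each row is the pose to reach, as a shift and turn from the pose commanded when the call began, along the tool's axes at that moment; what a row does not reach only later rows make up. A row lasts 1/10 s, in which the tool goes at most 50 mm and 8.59 degrees, less where a joint would pass 70% of its speed; a pose out of reach is approached as far as the arm can. A call with a gripper value outside its range is refused whole. The fingers move at their own pace and stop on an object; "force" is the grip in N (left out, the last holds). Time passes only in rows, so rows that repeat a pose let the fingers close. It gives the time, the measured TCP pose, the force, the opening and the grip force at its end, in the units of the state.
- r.sense(): the state, without advancing time (a new reading comes with each control period).
- r.snapshot(name): name is "scene" or "top"; returns a dict with "frame" (384x512x3 uint8, red, green, blue), "fx", "fy", "cx", "cy" (pixels), "camera_from_world" (4x4, takes a point from world to camera coordinates). Camera axes: x right, y up, looking along -z (the intrinsics and any distortion apply to the point x, -y, -z); pixel columns grow to the right and rows downward; lengths in mm; the calibration is good to about 2 mm. A picture is of the moment at which its call begins. There is no depth.
- r.hand_in(): hands the job in; it is judged then, once.
The state is a dict: "time": time; "joint_pos": joint angles; "qd": joint speeds; "joint_efforts": joint torques, N m; "tool_pos": TCP position; "tcp_rot": TCP orientation; "ft_force": force on the tool from outside, world axes, zero at the start; "wrist_torque": the same for the moment, N m; "finger_gap": finger opening in mm; "grip_force": force on a finger pad.
Only numpy, scipy, OpenCV 4.12 (cv2) and the standard library are available. Lean on these libraries where they do the work, as an engineer would, in place of code of your own. Each camera call takes 0.05 s, during which the arm holds its last target. There are 200 camera calls.

### The job

Take the keyed shaft (the one with the bar handle) out of the rack and push it into the hub of the belt pulley, turning it until its key slips into the keyway; then keep pushing against the spring inside until its collar sits down on the hub face. Finish while still gripping the shaft and holding it pressed fully home, as if a colleague were about to tighten the set screw, and leave the rack's other shaft and the loose things on the bench where they are.

Things in the scene. Friction and masses are not known exactly. Their poses are not given: they have to be found in the camera images.
- shaft_grip (a point): Centre of the keyed shaft's black bar handle: 70 mm long (x from -29 to +41 mm of this point), 18 mm wide (y), 30 mm high. Grip it across the 18 mm. z points up the shaft; the handle's longer end (+x) points the same way as the key. Below it come a neck, a round steel collar of 50 mm diameter (underside 40 mm below this point) and a 24 mm steel shaft (foot 85 mm below). Mass 0.22 to 0.4 kg.
- shaft_foot (a point): Centre of the keyed shaft's flat foot, tapered from 24 to 16 mm over its last 9 mm; x points to the key, z up. Key: dark bar 7 mm wide, reaching 18 mm from the axis, from 10 to 40 mm above the foot; so 10 mm of the shaft enter the bore at any angle, then the key rests on the hub face unless it is over the keyway. Collar's underside 45 mm above the foot. It starts hanging upright in the rack.
- hub_mouth (a point): Centre of the bore's mouth on the hub's flat top, 98 mm above the bench; z up, x points to the keyway. Steel hub about 55 mm across, bore 27 mm across, one keyway 10 mm wide reaching 20 mm from the axis: the key enters within about 0.1 rad. 50 mm deep; with the shaft home its foot is 45 mm below this point.
- pulley: Aluminium V-belt pulley of 124 mm diameter, its upper face 48 mm above the bench, with the hub standing on it, lying in a plywood nest 160 mm square and 20 mm thick that is fixed to the bench; nothing of it turns. Origin under its centre, on the bore's axis; x points to the keyway.
- ejector (a joint): Spring pad (brass disc) at the bottom of the bore, value in m: 0 at rest, with its top 35 mm below the hub face, growing as it is pressed down; about 0.010 with the shaft fully home. It pushes up with about 7 N at first contact and 13 N at home, so a shaft that is let go rises about 10 mm again.
- rack: Wooden rack fixed to the bench, 90 mm (x) by 250 mm (y), its top board 70 mm high and 12 mm thick; origin under its centre. Two square holes of 40 mm at y = +60 and -60 mm; a shaft hangs by its collar in each: the keyed one in either hole, and the other one in the other.
- plain_center (a point): Centre of the round black knob (38 mm diameter, 26 mm high) of the other shaft in the rack, which has no key: leave it. It is 83 mm above that shaft's foot.
- plane: Bench plane, 240 mm long along x, 60 mm wide, about 105 mm high, lying at the far side of the bench; origin under its centre. Leave it.
- board: Short planed pine board 150 (x) x 80 x 28 mm lying on the bench; origin under its centre. Leave it.
There are look-alikes about, which are no part of the job. Leave any purple look-alike of the part that bears shaft_grip alone. Several things look just like the pulley: the one meant starts farthest to the robot's right.

How it is judged (in metres and radians):
On the way, in this order (a step that is already met when the one before it is completed fails the run):
1. the keyed shaft has been lifted out of the rack in the fingers (z of shaft_foot in the frame of rack above 0.072 m and contact force between the fingers and shaft above 1 N), for 0.1 s.
2. the key has slipped into the keyway (z of shaft_foot in the frame of hub_mouth below -0.015 m and horizontal distance between shaft_foot and hub_mouth below 0.004 m and angle between the x axis of shaft_foot and the x axis of hub_mouth, either way round below 0.25 rad), for 0.05 s.
At the end, for the whole second after the job is handed in: The keyed shaft is in the hub with its key in the keyway, its collar within 2.5 mm of the hub face, upright (within 0.08 rad) and still, the spring pad pressed down by over 7 mm, and the fingers still grip it (over 2 N) (z of shaft_foot in the frame of hub_mouth below -0.0425 m and horizontal distance between shaft_foot and hub_mouth below 0.004 m and angle between the x axis of shaft_foot and the x axis of hub_mouth, either way round below 0.25 rad and angle between shaft_foot's own z axis and vertical below 0.08 rad and value of joint ejector above 0.007 m and contact force between the fingers and shaft above 2 N and linear speed of shaft below 0.02 m/s); the arm keeps its last pose, push and grip.
It fails at once if the other shaft is moved more than 30 mm (distance of plain_center from where it was at the start of the episode above 0.03 m).
It fails at once if the bench plane is moved more than 30 mm (distance of plane from where it was at the start of the episode above 0.03 m).
It fails at once if the pine board is moved more than 30 mm (distance of board from where it was at the start of the episode above 0.03 m).
It also fails if it takes over 45 s, if anything falls off the work surface, if the arm or the gripper's body presses on something with over 40 N, if the wrist force passes 120 N, or if a joint passes its speed limit or range.

## Working session

There is one attempt and no reset: what is moved stays moved. The work goes in short steps, Python scripts to look and compute and a tool call to move; the robot and the scene stay as the last step left them, time stands still between calls to the robot, and variables do not carry over. Pictures are saved under pics/ and viewed, at most 10 in all, crops included, and the job is handed in when it is done.

Besides the shell and the picture viewer there is one more tool, called after "Emit:" as a command line: name --argument value ..., lists and objects as JSON in quotes. servo_tool: Moves the arm, as the interface text tells. Its arguments: {"type":"object","properties":{"fingers":{"type":"array","items":{"type":"number"}},"linear":{"type":"array","items":{"type":"array","items":{"type":"number"}}},"rotation":{"type":"array","items":{"type":"array","items":{"type":"number"}}},"force":{"type":"number"}},"required":["fingers","linear","rotation"]}

```bash
mkdir -p pics; cat > h.py <<'E'
import cv2,numpy as np
from bench import r
def snap(n,f,crop=None,s=1):
    d=r.snapshot(n); im=d["frame"][:,:,::-1]
    if crop: x0,y0,x1,y1=crop; im=im[y0:y1,x0:x1]
    cv2.imwrite("pics/"+f,cv2.resize(im,None,fx=s,fy=s,interpolation=cv2.INTER_CUBIC)); return d
def ray(d,u,v,z):
    M=np.array(d["camera_from_world"]);R,t=M[:3,:3],M[:3,3]
    c=-R.T@t; w=R.T@np.array([(u-d["cx"])/d["fx"],-(v-d["cy"])/d["fy"],-1])
    return (c+w*(z-c[2])/w[2]).round(1)
def proj(d,p):
    M=np.array(d["camera_from_world"]);q=M[:3,:3]@np.array(p)+M[:3,3]
    return (d["cx"]+d["fx"]*q[0]/-q[2], d["cy"]-d["fy"]*q[1]/-q[2])
E
python3 - <<'E'
from h import *
for n in("scene","top"):
    d=snap(n,n+"0.png",s=1.5); M=np.array(d["camera_from_world"]);print({k:d[k] for k in d if k not in("frame","camera_from_world")},(-M[:3,:3].T@M[:3,3]).round(),M[:3,:3].round(2).tolist())
print(r.sense())
E
```

```text
{'fx': 391.2514057156996, 'fy': 391.2514057156996, 'cx': 248.75887838276756, 'cy': 189.72041088628396} [1042. -426. 1144.] [[0.61, 0.8, 0.01], [-0.66, 0.49, 0.56], [0.44, -0.35, 0.83]]
{'fx': 466.1104926893076, 'fy': 466.1104926893076, 'cx': 252.38376197983172, 'cy': 198.3886753704564} [ 278.   14. 1368.] [[0.01, -1.0, -0.02], [0.99, 0.0, 0.14], [-0.14, -0.03, 0.99]]
{'time': 0.1, 'joint_pos': array([ 7.21132479e+01,  7.51280074e+00,  8.53242719e+01, -6.43699077e-04,
        8.72599490e+01, -4.89246222e+00]), 'qd': array([ 0.0075943 , -0.06947729, -0.1692505 ,  0.01303984, -0.04721514,
        0.02853329]), 'joint_efforts': array([ 1.65742498e-03, -5.70945847e+01, -5.01945662e+01, -1.46897873e-04,
        8.08188954e-03,  3.06825712e-05]), 'tool_pos': array([134.7452828 , 584.19790761, 249.31642189]), 'tcp_rot': array([-1.79903277e+02, -7.63400710e-03,  1.67005735e+02]), 'ft_force': array([ 0.25621351, -1.082751  ,  0.79729312]), 'wrist_torque': array([ 0.01259313,  0.01502973, -0.02546094]), 'grip_force': 0.0, 'finger_gap': 85.12127834510638}
```

View pics/scene0.png

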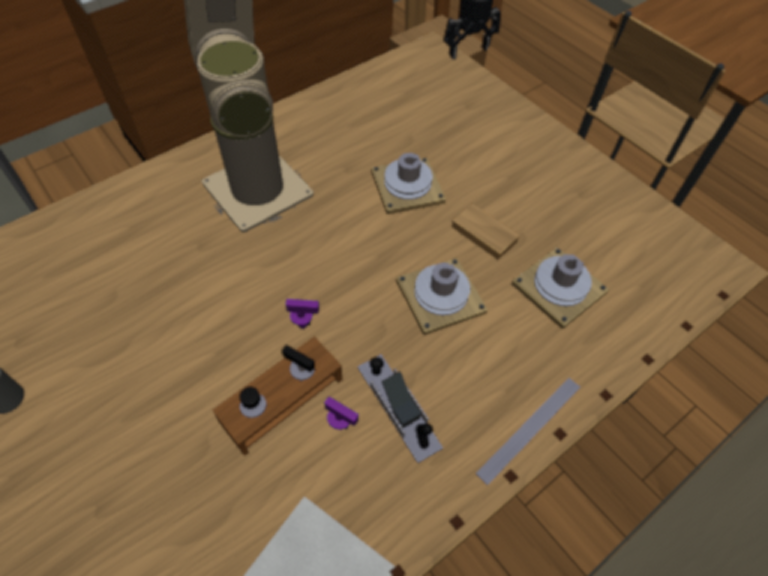

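View pics/top0.png

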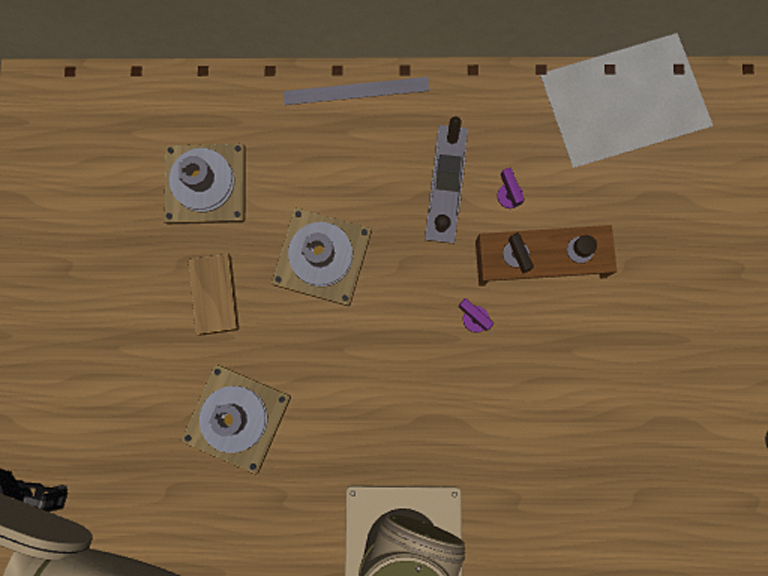

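The top view (1.5x) shows:
- Black keyed bar handle at (519,252) and plain knob at (584,246), both in the rack.
- Purple look-alikes at (511,188) and (476,316), to be left alone.
- Pulleys at (203,180), (322,250) and (233,418). The robot's right is image right, so the target pulley is the one at (322,250).

Next I'll take a close crop of both.

```bash
python3 - <<'E'
from h import *
d=r.snapshot("top"); e=r.snapshot("scene")
def c(d,x,y,w,h,s): return cv2.resize(d["frame"][y:y+h,x:x+w,::-1],None,fx=s,fy=s,interpolation=cv2.INTER_CUBIC)
a=np.hstack([c(d,310,140,50,50,8),c(d,187,142,50,50,8)])
b=np.hstack([c(e,175,215,50,37,8),c(e,270,165,50,37,8)])
cv2.imwrite("pics/c1.png",cv2.resize(np.vstack([a,b[:200]]),(800,600)))
cv2.imwrite("pics/c1.png",np.vstack([a,b[:200]]))
for u,v,z in[(519,252,110),(584,246,110),(203,180,98),(322,250,98),(233,418,98)]: print(u,v,ray(d,u/1.5,v/1.5,z))
E
```

```text
519 252 [ 537.3 -209.   110. ]
584 246 [ 548.7 -327.1  110. ]
203 180 [676.8 380.7  98. ]
322 250 [542.5 152.7  98. ]
233 418 [233.7 307.5  98. ]
```

View pics/c1.png

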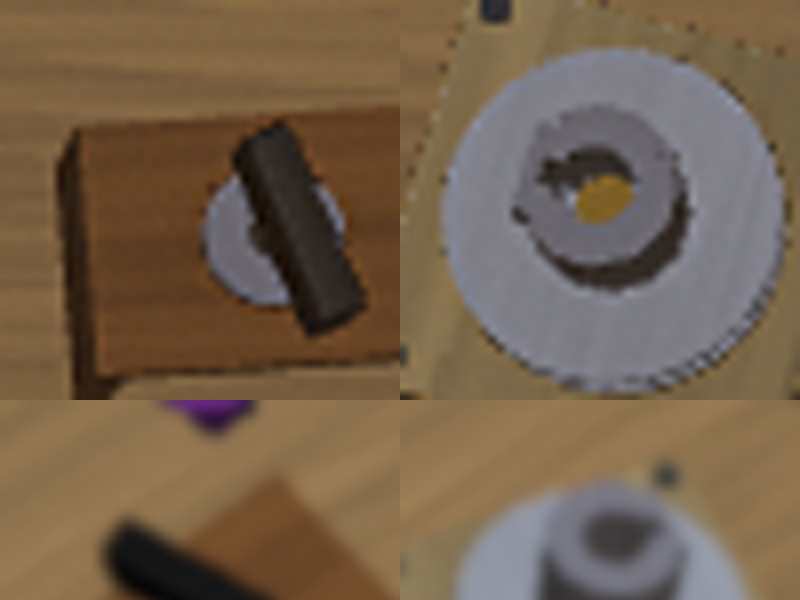

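```bash
python3 - <<'E'
from h import *
d=r.snapshot("top")
f=lambda x,y,z,o=(310,140):ray(d,o[0]+x/8,o[1]+y/8,z)
A=f(262,132,125);B=f(334,324,125);C=f(274,238,78)
print("ends",A,B,"len",np.linalg.norm(A-B),"mid",(A+B)/2,"yaw",np.degrees(np.arctan2(*(A-B)[1::-1])),"collar",C)
u=(A-B)/np.linalg.norm(A-B);print("A side",(A-C)[:2]@u[:2],"B side",(C-B)[:2]@u[:2])
o=(187,142)
H=f(204,183,98,o);K=f(146,167,98,o);print("hub",H,"key",K,np.degrees(np.arctan2(*(K-H)[1::-1])),np.linalg.norm(K-H))
print("hub edges",[f(x,y,98,o) for x,y in((128,183),(281,183),(204,103),(204,262))])
P=ray(d,187+213/8,142+217/8,48);print("pulley c",P)
E
```

```text
ends [ 565.9 -198.2  125. ] [ 499.9 -221.1  125. ] len 69.85993129111995 mid [ 532.9  -209.65  125.  ] yaw 19.13522452071515 collar [ 538.8 -209.7   78. ]
A side 29.372344949054217 B side 40.48758634206573
hub [547.6 158.8  98. ] key [553.2 179.2  98. ] 74.6498635075755 21.154668515483745
hub edges [array([547.5, 185.4,  98. ]), array([547.7, 132. ,  98. ]), array([576.1, 159.4,  98. ]), array([519.6, 158.3,  98. ])]
pulley c [545.7 161.   48. ]
```

```bash
cat >> h.py <<'E'
from scipy.spatial.transform import Rotation as Ro
def go(x,y,z,yaw):
    s=r.sense();R=Ro.from_euler("xyz",s["tcp_rot"],degrees=True);T=Ro.from_euler("xyz",[180,0,yaw],degrees=True)
    print("lin",(R.inv().apply(np.array([x,y,z])-s["tool_pos"])/1000).round(4),"rot",(R.inv()*T).as_rotvec(degrees=True).round(2),
     "| t",round(s["time"],2),s["tool_pos"].round(1),s["tcp_rot"].round(1),"j",s["joint_pos"].round(0),"F",s["ft_force"].round(1),"gap",s["finger_gap"].round(1))
E
python3 -c "
from h import *
go(538.6,-207.7,220,199.1)"
```

```text
Traceback (most recent call last):
  File "h.py", line 18, in go
    "| t",round(s["time"],2),s["tool_pos"].round(1),s["tcp_rot"].round(1),"j",s["joint_pos"].round(0),"F",s["ft_force"].round(1),"gap",s["finger_gap"].round(1))
                                                                                                                                       ^^^^^^^^^^^^^^^^^^^^^
AttributeError: 'float' object has no attribute 'round'
```

```bash
sed -i 's/s\["finger_gap"\].round(1)/round(s["finger_gap"],1),round(s["grip_force"],1)/' h.py
python3 -c "
from h import *
go(538.6,-207.7,220,199.1)"
```

```text
lin [-0.5715 -0.681   0.0304] rot [-5.000e-02 -2.000e-02 -3.209e+01] | t 0.25 [134.8 584.4 249.8] [-179.9   -0.   167. ] j [72.  7. 85. -0. 87. -5.] F [-0.3 -0.9  0.2] gap 85.4 0.0
```

Emit:
servo_tool --fingers '[0.085,0.085,0.085,0.085,0.085,0.085,0.085,0.085,0.085,0.085]' --linear '[[-0.03,-0.035,0],[-0.06,-0.07,0],[-0.09,-0.105,0],[-0.12,-0.14,0],[-0.15,-0.175,0],[-0.18,-0.21,0],[-0.21,-0.245,0],[-0.24,-0.28,0],[-0.27,-0.315,0],[-0.285,-0.34,0]]' --rotation '[[0,0,-2],[0,0,-4],[0,0,-6],[0,0,-8],[0,0,-10],[0,0,-12],[0,0,-14],[0,0,-16],[0,0,-18],[0,0,-20]]'

```text
time: 1.25
tool_pos: [337.1, 186.8, 250.4]
tcp_rot: [-180.0, 0.1, -173.0]
ft_force: [0.8, 0.1, -0.3]
finger_gap: 85.0
grip_force: 0.0
```

```bash
python3 -c "
from h import *
go(538.6,-207.7,220,199.1)"
```

```text
lin [-0.1519 -0.4161  0.0308] rot [ -0.03   0.05 -12.1 ] | t 1.25 [337.1 186.8 250.4] [-1.80e+02  1.00e-01 -1.73e+02] j [ 21. -28. 117.  -0.  91. -76.] F [ 0.8  0.1 -0.3] gap 85.0 0.0
```

Emit:
servo_tool --fingers '[0.085,0.085,0.085,0.085,0.085,0.085,0.085,0.085,0.085,0.085]' --linear '[[-0.016,-0.044,0.003],[-0.032,-0.088,0.006],[-0.048,-0.132,0.009],[-0.064,-0.176,0.012],[-0.08,-0.22,0.015],[-0.096,-0.264,0.018],[-0.112,-0.308,0.022],[-0.128,-0.352,0.026],[-0.144,-0.396,0.029],[-0.152,-0.416,0.031]]' --rotation '[[0,0,-1.2],[0,0,-2.4],[0,0,-3.6],[0,0,-4.8],[0,0,-6],[0,0,-7.2],[0,0,-8.4],[0,0,-10],[0,0,-11],[0,0,-12.1]]'

```text
time: 2.25
tool_pos: [538.3, -208.6, 218.6]
tcp_rot: [-180.0, -0.0, -161.0]
ft_force: [-0.9, 0.8, 0.1]
finger_gap: 85.1
grip_force: 0.0
```

```bash
python3 -c "
from h import *
go(538.6,-207.7,113,199.1)
d=snap('scene','s1.png',(130,150,290,290),5)
print(proj(d,(538.6,-207.7,113)))"
```

```text
lin [-0.0006  0.0009  0.1056] rot [-0.03 -0.03 -0.09] | t 2.25 [ 538.3 -208.6  218.6] [-180.   -0. -161.] j [ -26.    5.   91.   -0.   84. -135.] F [-0.9  0.8  0.1] gap 85.1 0.0
(np.float64(199.83093103056416), np.float64(237.77216992351603))
```

View pics/s1.png

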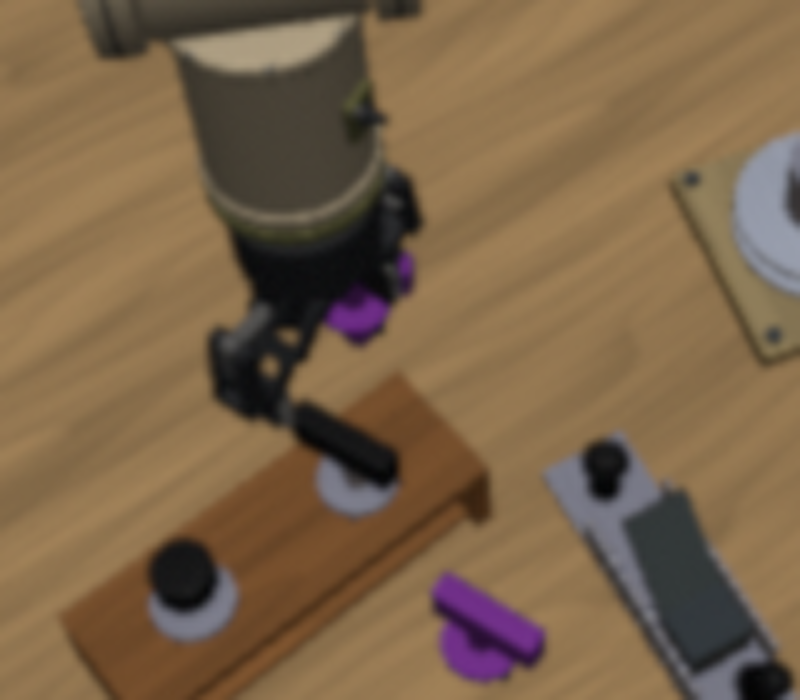

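The scene crop shows the gripper above the black handle at (350,440), with its long end pointing up-left, towards the robot. That matches the measured yaw, so I'll descend.

Emit:
servo_tool --fingers '[0.085,0.085,0.085,0.085,0.085,0.085]' --linear '[[-0.0005,0.001,0.025],[-0.0005,0.001,0.05],[-0.0005,0.001,0.075],[-0.0005,0.001,0.092],[-0.0005,0.001,0.104],[-0.0005,0.001,0.104]]' --rotation '[[0,0,0],[0,0,0],[0,0,0],[0,0,0],[0,0,0],[0,0,0]]'

```text
time: 2.9
tool_pos: [536.6, -203.2, 113.3]
tcp_rot: [179.9, -0.1, -160.9]
ft_force: [-0.0, 0.2, 0.7]
finger_gap: 85.0
grip_force: 0.0
```

Emit:
servo_tool --fingers '[0.05,0.03,0.02,0.01,0.01,0.01,0.01,0.01]' --linear '[[0,0,0],[0,0,0],[0,0,0],[0,0,0],[0,0,0],[0,0,0],[0,0,0],[0,0,0]]' --rotation '[[0,0,0],[0,0,0],[0,0,0],[0,0,0],[0,0,0],[0,0,0],[0,0,0],[0,0,0]]' --force 80

```text
time: 3.7
tool_pos: [538.8, -204.7, 116.6]
tcp_rot: [-179.9, 0.1, -160.9]
ft_force: [0.6, -2.8, 5.8]
finger_gap: 16.7
grip_force: 79.1
```

Emit:
servo_tool --fingers '[0.01,0.01,0.01,0.01,0.01,0.01,0.01,0.01,0.01,0.01]' --linear '[[0,0,-0.01],[0,0,-0.02],[0,0,-0.035],[0,0,-0.05],[0,0,-0.065],[0,0,-0.08],[0,0,-0.1],[0,0,-0.12],[0,0,-0.12],[0,0,-0.12]]' --rotation '[[0,0,0],[0,0,0],[0,0,0],[0,0,0],[0,0,0],[0,0,0],[0,0,0],[0,0,0],[0,0,0],[0,0,0]]'

```text
time: 4.7
tool_pos: [538.0, -204.1, 235.7]
tcp_rot: [-180.0, 0.0, -160.9]
ft_force: [-0.4, -0.1, -4.2]
finger_gap: 16.8
grip_force: 79.2
```

```bash
python3 -c "
from h import *
go(547,159.5,235,74.6)"
```

```text
lin [-0.1275  0.3406  0.0005] rot [2.000e-02 7.000e-02 1.245e+02] | t 4.7 [ 538.  -204.1  235.7] [-180.     0.  -160.9] j [ -26.    4.   90.   -0.   85. -135.] F [-0.4 -0.1 -4.2] gap 16.8 79.2
```

Emit:
servo_tool --fingers '[0.01,0.01,0.01,0.01,0.01,0.01,0.01,0.01,0.01,0.01]' --linear '[[-0.005,0.014,0],[-0.013,0.035,0],[-0.026,0.07,0],[-0.039,0.105,0],[-0.052,0.14,0],[-0.065,0.175,0],[-0.078,0.21,0],[-0.085,0.23,0],[-0.09,0.24,0],[-0.092,0.245,0]]' --rotation '[[0,0,5],[0,0,13],[0,0,21],[0,0,29],[0,0,37],[0,0,45],[0,0,53],[0,0,60],[0,0,66],[0,0,70]]'

```text
time: 5.7
tool_pos: [543.6, 59.1, 233.3]
tcp_rot: [-179.9, -0.1, 129.0]
ft_force: [-0.1, -1.0, -2.2]
finger_gap: 16.6
grip_force: 79.0
```

```bash
python3 -c "
from h import *
go(547,159.5,220,74.6)"
```

```text
lin [0.0759 0.0658 0.0133] rot [-1.800e-01 -5.000e-02  5.436e+01] | t 5.7 [543.6  59.1 233.3] [-1.799e+02 -1.000e-01  1.290e+02] j [  1.  -0.  95.   0.  85. -38.] F [-0.1 -1.  -2.2] gap 16.6 79.0
```

Emit:
servo_tool --fingers '[0.01,0.01,0.01,0.01,0.01,0.01,0.01,0.01,0.01,0.01]' --linear '[[0.01,0.008,0.002],[0.02,0.017,0.004],[0.03,0.026,0.006],[0.04,0.035,0.008],[0.05,0.043,0.01],[0.06,0.052,0.012],[0.07,0.06,0.013],[0.076,0.066,0.013],[0.076,0.066,0.013],[0.076,0.066,0.013]]' --rotation '[[0,0,7],[0,0,15],[0,0,23],[0,0,31],[0,0,39],[0,0,47],[0,0,52],[0,0,54.4],[0,0,54.4],[0,0,54.4]]'

```text
time: 6.7
tool_pos: [547.2, 158.0, 221.0]
tcp_rot: [-179.9, 0.1, 74.8]
ft_force: [0.4, 0.1, -4.2]
finger_gap: 16.6
grip_force: 78.9
```

```bash
python3 -c "
from h import *
go(547,159.5,200,74.6)
for n,c in(('top',(160,100,260,175)),('scene',(225,110,335,210))):
    d=snap(n,n+'2.png',c,8 if n=='top' else 6)
    t=r.sense()['tool_pos']
    for p in((547,159.5,98),t-[0,0,15],t-[0,0,87]): q=np.array(proj(d,p));print(n,q.round(1),(q-c[:2])*(8 if n=='top' else 6))
"
```

```text
lin [ 0.0015 -0.0006  0.0209] rot [-0.11  0.07  0.21] | t 6.7 [547.2 158.  221. ] [-1.799e+02  1.000e-01  7.480e+01] j [11.  4. 92. -0. 84. 26.] F [ 0.4  0.1 -4.2] gap 16.6 78.9
top [212.3 165.1] [418.01564462 520.67975121]
top [208.3 156.1] [386.13113707 449.01902365]
top [211.4 162.2] [411.34858974 497.23902305]
scene [295.4 181.8] [422.2530846 430.6575297]
scene [299.  161.5] [443.82765528 309.29059562]
scene [296.3 175.5] [427.93998759 393.24928111]
```

View pics/scene2.png

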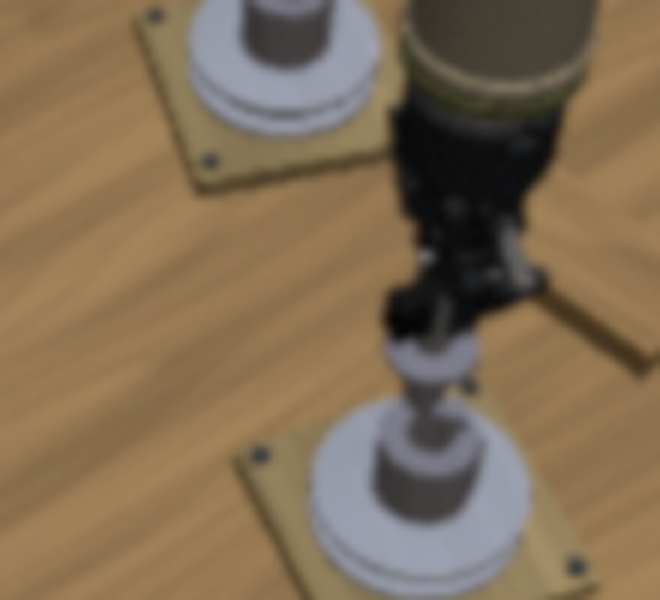

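View pics/top2.png

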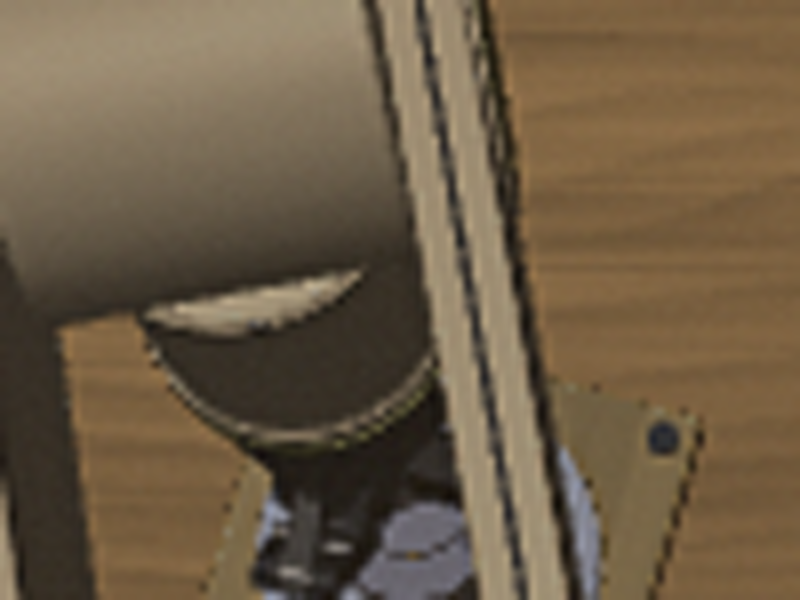

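The scene crop shows the collar at (432,350), the shaft below it, and the hub top at about (431,433). The top view is mostly blocked by the arm. One larger crop of the scene view will let me align the shaft to the hub.

```bash
python3 -c "
from h import *
c=(280,155,320,205)
d=snap('scene','s3.png',c,12)
t=r.sense()['tool_pos'];print(t)
def P(n,p): print(n,((np.array(proj(d,p))-c[:2]+.5)*12).round(0))
for dz in(-34,-40,-85): 
  P(dz,t+[0,0,dz])
h=np.array([547,159.5,98.]);P('hub',h)
P('hub R',h+27.5*np.array([.61,.8,0]));P('hub L',h-27.5*np.array([.61,.8,0]))
P('+10x',h+[10,0,0]);P('+10y',h+[0,10,0])
P('pulley R',h+[62*.61,62*.8,-50]);P('pulley L',h+[-62*.61,-62*.8,-50])
"
```

```text
[547.72784997 157.63514046 221.84517872]
-34 [225. 130.]
-40 [223. 145.]
-85 [203. 248.]
hub [191. 327.]
hub R [291. 328.]
hub L [ 90. 326.]
+10x [215. 351.]
+10y [218. 310.]
pulley R [391. 432.]
pulley L [-49. 428.]
```

View pics/s3.png

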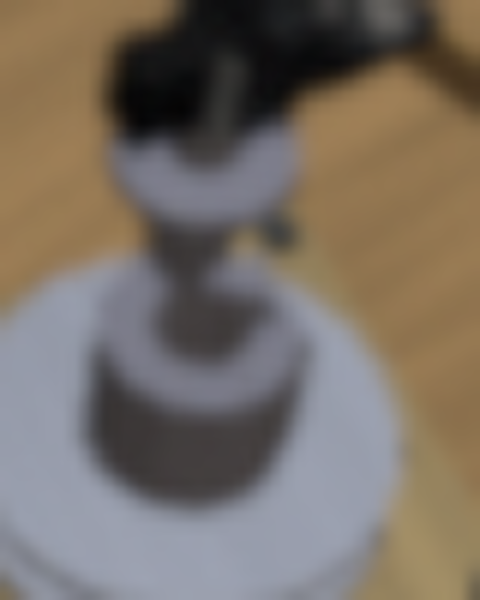

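Emit:
servo_tool --fingers '[0.01,0.01,0.01,0.01,0.01,0.01]' --linear '[[0.004,0,0.005],[0.0085,0.001,0.01],[0.0085,0.001,0.016],[0.0085,0.001,0.022],[0.0085,0.001,0.022],[0.0085,0.001,0.022]]' --rotation '[[0,0,0],[0,0,0],[0,0,0],[0,0,0],[0,0,0],[0,0,0]]'

```text
time: 7.45
tool_pos: [550.9, 166.1, 199.9]
tcp_rot: [-180.0, 0.0, 74.7]
ft_force: [-0.2, -0.4, -3.5]
finger_gap: 16.8
grip_force: 79.0
```

```bash
python3 -c "
from h import *
c=(275,155,320,200)
d=r.snapshot('scene');e=r.snapshot('scene')
im=((d['frame'].astype(int)+e['frame'])//2).astype(np.uint8)[155:200,275:320,::-1]
im=cv2.resize(im,None,fx=13,fy=13,interpolation=cv2.INTER_CUBIC)
im=np.clip(im.astype(float)*1.5,0,255).astype(np.uint8)
for k in range(0,585,65): cv2.line(im,(k,0),(k,6),(0,0,255),1)
cv2.imwrite('pics/s4.png',im)
S=[r.sense()];print(S[0]['tool_pos'],S[0]['ft_force'])
t=S[0]['tool_pos']
def P(n,p): print(n,((np.array(proj(d,p))-c[:2]+.5)*13).round(0))
for dz in(-37,-43,-88): P(dz,t+[0,0,dz])
P('z98',(t[0],t[1],98));P('+10x',(t[0]+10,t[1],98));P('+10y',(t[0],t[1]+10,98))
"
```

```text
[551.27313713 166.15637243 200.58461888] [ 0.23962082  0.14811429 -3.37719207]
-37 [334. 196.]
-43 [331. 210.]
-88 [309. 319.]
z98 [302. 353.]
+10x [329. 379.]
+10y [332. 334.]
```

View pics/s4.png

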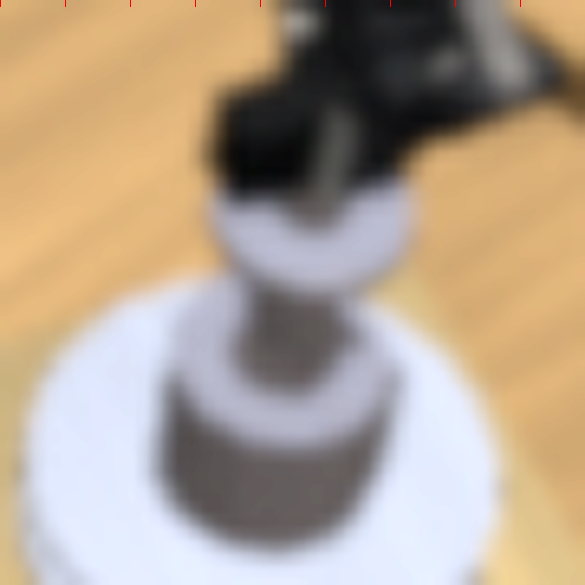

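The collar, projected down, lines up with the hub centre (about 283 against 284 px in the crop). I'll lower it carefully.

Emit:
servo_tool --fingers '[0.01,0.01,0.01,0.01,0.01,0.01,0.01]' --linear '[[0,0,0.004],[0,0,0.008],[0,0,0.012],[0,0,0.015],[0,0,0.017],[0,0,0.017],[0,0,0.017]]' --rotation '[[0,0,0],[0,0,0],[0,0,0],[0,0,0],[0,0,0],[0,0,0],[0,0,0]]'

```text
time: 8.25
tool_pos: [551.1, 166.2, 183.3]
tcp_rot: [-180.0, 0.0, 74.7]
ft_force: [-0.1, 0.4, -3.5]
finger_gap: 16.6
grip_force: 79.0
```

```bash
python3 -c "
from h import *
s=r.sense();print(s['tool_pos'],s['tcp_rot'],s['ft_force'],s['wrist_torque'])"
```

```text
[551.12666245 166.18218493 183.30646351] [-1.79998868e+02  2.21691047e-03  7.47077202e+01] [-0.11887629  0.367307   -3.48166156] [-0.01360493  0.02927543 -0.00723826]
```

Emit:
servo_tool --fingers '[0.01,0.01,0.01,0.01,0.01,0.01]' --linear '[[0,0,0.002],[0,0,0.004],[0,0,0.006],[0,0,0.007],[0,0,0.007],[0,0,0.007]]' --rotation '[[0,0,0],[0,0,0],[0,0,0],[0,0,0],[0,0,0],[0,0,0]]'

```text
time: 8.85
tool_pos: [551.1, 166.2, 176.3]
tcp_rot: [-180.0, 0.0, 74.7]
ft_force: [-0.2, -0.1, -3.7]
finger_gap: 16.7
grip_force: 79.0
```

```bash
python3 -c "
from h import *
s=r.sense();print(s['tool_pos'],s['tcp_rot'],s['ft_force'],s['wrist_torque'])"
```

```text
[551.11154658 166.18161268 176.27258337] [-1.79997205e+02  3.60257789e-04  7.47069585e+01] [-0.15086838 -0.07775988 -3.66554466] [-0.00675759 -0.04492164  0.00483517]
```

Emit:
servo_tool --fingers '[0.01,0.01,0.01,0.01,0.01,0.01]' --linear '[[0,0,0.001],[0,0,0.002],[0,0,0.003],[0,0,0.004],[0,0,0.005],[0,0,0.005]]' --rotation '[[0,0,0],[0,0,0],[0,0,0],[0,0,0],[0,0,0],[0,0,0]]'

```text
time: 9.45
tool_pos: [551.0, 166.1, 171.0]
tcp_rot: [-180.0, 0.0, 74.7]
ft_force: [-0.2, 0.3, -4.6]
finger_gap: 16.3
grip_force: 79.0
```

```bash
python3 -c "
from h import *
s=r.sense();print(s['tool_pos'],s['tcp_rot'],s['ft_force'],s['wrist_torque'])"
```

```text
[550.97189352 166.14271521 171.01866679] [-1.79978545e+02  1.06628249e-02  7.47031824e+01] [-0.15930425  0.30726431 -4.60534351] [-0.00656428  0.02025658 -0.00351374]
```

Emit:
servo_tool --fingers '[0.01,0.01,0.01,0.01,0.01,0.01]' --linear '[[0,0,0.001],[0,0,0.002],[0,0,0.003],[0,0,0.004],[0,0,0.005],[0,0,0.005]]' --rotation '[[0,0,0],[0,0,0],[0,0,0],[0,0,0],[0,0,0],[0,0,0]]'

```text
time: 10.05
tool_pos: [551.0, 166.2, 166.1]
tcp_rot: [-180.0, 0.0, 74.7]
ft_force: [-0.2, 0.2, -3.6]
finger_gap: 16.6
grip_force: 79.0
```

```bash
python3 -c "
from h import *
s=r.sense();print(s['tool_pos'],s['tcp_rot'],s['ft_force'],s['wrist_torque'])"
```

```text
[551.00395486 166.1536642  166.05215227] [-1.79983751e+02  9.79599304e-03  7.47055193e+01] [-0.16823016  0.18288202 -3.61698005] [-0.00117672 -0.06744347  0.03544217]
```

There is no resistance about 20 mm in, so the key seems to be in the keyway. I'll keep going down towards the spring.

Emit:
servo_tool --fingers '[0.01,0.01,0.01,0.01,0.01,0.01,0.01,0.01]' --linear '[[0,0,0.002],[0,0,0.005],[0,0,0.008],[0,0,0.011],[0,0,0.014],[0,0,0.017],[0,0,0.019],[0,0,0.019]]' --rotation '[[0,0,0],[0,0,0],[0,0,0],[0,0,0],[0,0,0],[0,0,0],[0,0,0],[0,0,0]]'

```text
time: 10.85
tool_pos: [551.3, 166.3, 148.0]
tcp_rot: [180.0, -0.0, 74.7]
ft_force: [-3.1, -0.4, 6.0]
finger_gap: 16.7
grip_force: 80.5
```

```bash
python3 -c "
from h import *
s=r.sense();print(s['tool_pos'],s['tcp_rot'],s['ft_force'],s['wrist_torque'])"
```

```text
[551.30182672 166.28567083 148.04026776] [ 1.79972417e+02 -1.82556363e-02  7.47101507e+01] [-3.05981467 -0.40023     5.9958644 ] [-0.15796255  0.99873241  0.02597392]
```

Emit:
servo_tool --fingers '[0.01,0.01,0.01,0.01,0.01,0.01]' --linear '[[0,-0.0005,0.001],[0,-0.001,0.002],[0,-0.001,0.0035],[0,-0.001,0.005],[0,-0.001,0.006],[0,-0.001,0.006]]' --rotation '[[0,0,0],[0,0,0],[0,0,0],[0,0,0],[0,0,0],[0,0,0]]' --force 110

```text
time: 11.45
tool_pos: [551.2, 166.4, 144.6]
tcp_rot: [179.8, -0.0, 74.7]
ft_force: [-8.1, -3.3, 19.9]
finger_gap: 16.1
grip_force: 112.5
```

```bash
python3 -c "
from h import *
s=r.sense();print(s['tool_pos'],s['tcp_rot'],s['ft_force'],s['wrist_torque'])"
```

```text
[551.17468234 166.43186101 144.61822554] [ 1.79848614e+02 -4.53883612e-02  7.47110673e+01] [-8.07842198 -3.30218168 19.92322877] [-0.6184581   1.91820371  0.05573411]
```

Emit:
servo_tool --fingers '[0.01,0.01,0.01,0.01]' --linear '[[0,0,0.001],[0,0,0.0015],[0,0,0.0015],[0,0,0.0015]]' --rotation '[[0,0,0],[0,0,0],[0,0,0],[0,0,0]]'

```text
time: 11.85
tool_pos: [551.2, 166.4, 144.6]
tcp_rot: [179.8, -0.0, 74.7]
ft_force: [-14.8, -5.5, 30.3]
finger_gap: 16.2
grip_force: 113.9
```

```bash
python3 -c "
from h import *
s=r.sense();print(s['tool_pos'],s['tcp_rot'],s['ft_force'],s['wrist_torque'])
c=(275,165,320,210)
d=snap('scene','s5.png',c,13)
im=cv2.imread('pics/s5.png');cv2.imwrite('pics/s5.png',np.clip(im*1.5,0,255).astype(np.uint8))
"
```

```text
[551.23572011 166.42063278 144.55782394] [ 1.79826420e+02 -4.94470184e-02  7.47168847e+01] [-14.75742349  -5.5153953   30.29480876] [-0.87145685  2.93631755  0.05290447]
```

View pics/s5.png

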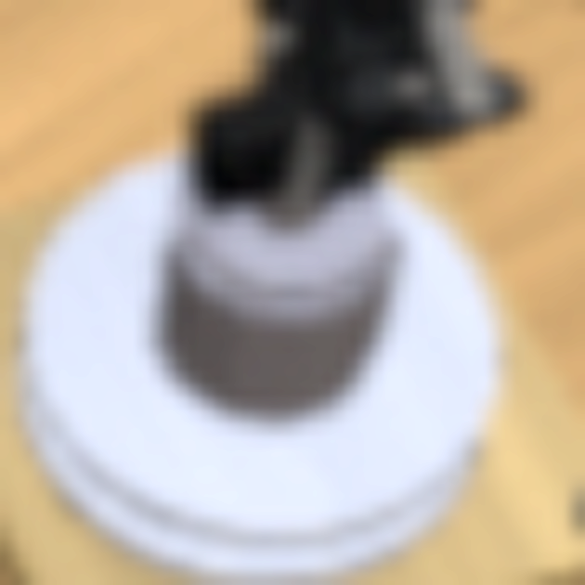

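The collar sits flat on the hub face, with its rim at about (285,300) in the crop. Pushing further leaves z unchanged while the force rises, so the shaft is home against the stop. I'll hand in.

```bash
python3 -c "
from h import *
s=r.sense();print(s['time'],s['tool_pos'],s['ft_force'],s['grip_force']);print(r.hand_in())"
```

```text
11.9 [551.23495132 166.39698576 144.55273059] [-13.73170569  -4.0462863   30.56230124] 113.94603693261274
the job is handed in; nothing more can be done
None
```

The keyed shaft is in the right-hand pulley's hub, gripped at 114 N and pressed down with about 30 N. The last picture shows its collar down on the hub face. I handed the job in at 11.9 s; no verdict came back.

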